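# Stow the gear shifter: loosen the clamp whose thread runs an unknown way

### The job

The gear shifter's sled is clamped in its pulled-out position. Nobody remembers whether the orange clamp lever has a right-hand or a left-hand thread, so nudge it gently to feel which way gives (never force it), swing it loose, push the sled by its blue plate fully home against the far stop, and swing the lever back to where it was so that the sled is locked there. Leave the mug, the bookend and the bamboo box where they are.

Things in the scene. Friction and masses are not known exactly. Their poses are not given: they have to be found in the camera images.
- mount: Fixed steel slide mount: base plate 340 (x) x 110 (y) x 12 mm, end stop 34 mm high at its +x end. Origin: centre of the underside, on the table. The sled goes home along +x (about away from the robot); z up. Grey clamp pillar 56 x 52 mm, 50 mm high, axis at x -60, y -85 mm; a brass bolt reaches out of it over the sled's edge and blocks the sled's aluminium rib.
- pivot (a point): The clamp lever's vertical turning axis at the height of the arm's centreline, 62 mm above the table; axes parallel to the mount's. One way (random, unmarked) the lever stops dead within 0.05 rad of 0 (springs to 0.15 if pressed hard); the other way it turns 1.3 rad against 0.2 N m of friction (2.5 N at 80 mm) and stays where left. Do not load it beyond 60 N.
- clamp (a joint): Clamp lever angle, rad: 0 (within 0.05) tight, lever pointing to the mount's -y; positive counterclockwise seen from above. Loose it reaches +1.3 or -1.3, by thread hand. Turning draws the brass bolt back (10 mm at 1.05 rad); the sled is free from 0.9 rad on. It turns back to 0 only with the sled fully home or fully out, and stops dead there.
- lever_end (a point): Centre of the orange ball (22 mm) at the end of the clamp lever, 110 mm from the axis, 62 mm above the table. The lever is a level round orange bar of 14 mm diameter from the steel hub (38 mm diameter) to the ball, clear beneath. This point's y axis points along the lever to the axis.
- sled (a joint): Travel of the sled along the mount's +x, m: 0 fully out (start), 0.085 fully home at a dead stop. Friction about 2.5 N plus damping. Locked (2.5 mm of play) while the clamp is tight.
- push_plate (a point): Centre of the robot-side (-x) face of the sled's upright blue push plate, 55 mm above the table. The plate is 74 mm wide (y), 8 mm thick, from 26 to 81 mm above the table. Behind it at +x, 103 mm from this face, begins the black shifter block (96 mm high) with a stick and red ball up to 213 mm high.
- mug: Steel mug, 80 mm diameter, 92 mm high, handle at its +y. Origin: centre of its underside. Bystander.
- bookend: Blue ceramic bookend, foot 110 x 90 mm, upright 140 mm high. Origin: centre of its underside. Bystander.
- bamboo_box: Closed bamboo box, 170 x 115 x 75 mm. Origin: centre of its underside. Bystander.

How it is judged:
On the way, in this order (a step that is already met when the one before it is completed fails the run):
1. the clamp lever is swung loose, more than 0.85 rad from tight, either way ((value of joint clamp above 0.85 rad or value of joint clamp below -0.85 rad)), for 0.1 s.
2. the sled is fully home (within 4 mm of its far stop) (value of joint sled above 0.081 m), for 0.2 s.
At the end, for the whole second after the job is handed in: The sled is fully home (within 4 mm of its stop) and the clamp lever is back at its tight position (within 0.2 rad of 0), at rest (value of joint sled above 0.081 m and value of joint clamp between -0.2 and 0.2 rad and velocity of joint clamp between -0.05 and 0.05 rad/s); the robot touches nothing.
It fails at once if the mount, its lever or its sled is forced (more than 60 N) (contact force between any of the fingers, the arm and mount above 60 N).
It fails at once if the mug, the bookend or the bamboo box is moved more than 15 mm (distance of any of mug, bookend, bamboo_box from where it was at the start of the episode above 0.015 m).
It also fails if it takes over 66 s, if anything falls off the work surface, if the arm or the gripper's body presses on something with over 40 N, if the wrist force passes 120 N, or if a joint passes its speed limit or range.

### The arm

A 7-joint arm with a two-finger parallel gripper is mounted at the origin on the work surface. World frame = base frame: x ahead of the robot, y to its left, z up, the work surface at z = 0. Lengths are in m, angles in rad, forces in N, time in s.
With the tool pointing down it reaches from about 0.425 to 0.875 m from the base axis. Payload 4.7 kg.
Tool frame: the origin (TCP) lies at the very end of the fingers, on their centre line; the grasp point (between the pads) lies 19 mm behind it; z points along the fingers, y is the line along which they close (so a half turn about z gives the same grasp; the last joint's range is limited). The gripper opens to 87 mm and grips with 3 to 60 N. Pads are 19 mm wide; open, the fingers measure 117 mm over their backs; the gripper's body (75 mm by 190 mm) begins 51 mm behind the grasp point.
Start: joints at [1.28, 0.321, -0.07, 1.45, 0.023, 1.371, -0.057], TCP at [0.195, -0.62, 0.223] pointing down, gripper open.
Joint ranges: [-2.86, 2.86], [-0.3, 2.09], [-1.38, 1.24], [0.06, 2.45], [-1.56, 4.7], [0.09, 2.05], [-2.69, 2.69]. Speed limits (rad/s): [2.57, 2.57, 3.14, 3.14, 3.14, 3.14, 3.14].

### API

Orientations are given as a rotation vector (axis times angle).
In Python, from bench import ctrl, vision gives the robot as it stands.
- The arm moves only by the tool jog_arm, never from a script. Its argument "increments" is a list of rows, each an object of numbers: "tx", "ty", "tz": the shift along the tool's x, y, z in mm; "wx", "wy", "wz": the turn, a rotation vector about the tool's x, y, z in rad; "gripper": the opening, from 0 (shut) to 1 (fully open). In form: [{"tx": .., "ty": .., "tz": .., "wx": .., "wy": .., "wz": .., "gripper": ..}, ...]. A call has exactly 5 rows; each row is the pose to reach, as a shift and turn from the pose commanded when the call began, along the tool's axes at that moment; what a row does not reach only later rows make up. A row lasts 1/12 s, in which the tool goes at most 41.7 mm and 7.16 degrees, less where a joint would pass 70% of its speed; a pose out of reach is approached as far as the arm can. A call with a gripper value outside its range is refused whole. The fingers move at their own pace and stop on an object; "grip_force" is the grip in N (left out, the last holds). Time passes only in rows, so rows that repeat a pose let the fingers close, or fill a call up. It gives the time, the measured TCP pose, the force, the opening and the grip force at its end, in the units of the state.
- ctrl.get_state(): the state, without advancing time (a new reading comes with each control period).
- vision.get_image(name): name is "scene" or "top" or "wrist"; returns a dict with "color" (480x640x3 uint8, blue, green, red), "fx", "fy", "cx", "cy" (pixels), "extrinsics" (4x4, takes a point from world to camera coordinates). Camera axes: x right, y down, z forward; pixel columns grow to the right and rows downward; lengths in m; the calibration is good to about 2 mm. A picture is of the moment at which its call begins. There is no depth.
- ctrl.close_job(): hands the job in; it is judged then, once.
Trained networks look in the newest picture that a camera, given by its name, has taken for a name from the list of things; names that differ only in an ending like _2 or _b are one class to them, and where a whole thing is asked for, a point or a joint stands for the part that bears it (a point fixed in the world has none). Each returns a list of dicts, best first, with "conf" (0 to 1); they miss things now and then, are a little off and sometimes report something else, mostly with a low value. They report only what shows in the picture. A call takes as long as a camera call.
- vision.spot_in(camera, thing): "bbox" ([left, top, right, bottom] in pixels, round what is visible of it).
The state is a dict: "time": time; "joint_positions": joint angles; "qd": joint speeds; "joint_torque": joint torques, N m; "position": TCP position; "tool_rot": TCP orientation; "ft_force": force on the tool from outside, world axes, zero at the start; "torque": the same for the moment, N m; "grip_width": opening from 0.0 (shut) to 1.0 (fully open); "grip_force": force on a finger pad.
Only numpy, scipy, OpenCV 4.12 (cv2) and the standard library are available. Lean on these libraries where they do the work, as an engineer would, in place of code of your own. Each camera call takes 0.05 s, during which the arm holds its last target. There are 200 camera calls.

## Working session

There is one attempt and no reset: what is moved stays moved. The work goes in short steps, Python scripts to look and compute and a tool call to move; the robot and the scene stay as the last step left them, time stands still between calls to the robot, and variables do not carry over. Pictures are saved under pics/ and viewed, at most 10 in all, crops included, and the job is handed in when it is done.

Besides the shell and the picture viewer there is one more tool, called after "Emit:" as name(argument=value, ...), one argument or row to a line, values as JSON. jog_arm: Moves the arm, as the interface text tells. Its arguments: {"type":"object","properties":{"increments":{"type":"array"},"grip_force":{"type":"number"}},"required":["increments"]}

```bash
mkdir -p pics
cat > h.py <<'E'
import numpy as np,cv2
from bench import ctrl,vision
from scipy.spatial.transform import Rotation as R
def ray(im,u,v):
    E=np.array(im["extrinsics"]);d=E[:3,:3].T@np.array([(u-im["cx"])/im["fx"],(v-im["cy"])/im["fy"],1]);o=-E[:3,:3].T@E[:3,3];return o,d
def atz(im,u,v,z):
    o,d=ray(im,u,v);return o+d*(z-o[2])/d[2]
def proj(im,p):
    E=np.array(im["extrinsics"]);c=E[:3,:3]@p+E[:3,3];return np.array([im["fx"]*c[0]/c[2]+im["cx"],im["fy"]*c[1]/c[2]+im["cy"]])
E
python3 - <<'E'
from h import *
for n in("top","scene"):
    im=vision.get_image(n);cv2.imwrite(f"pics/{n}1.png",im["color"])
    o,d=ray(im,320,240);print(n,o.round(3),d.round(3))
    for t in("mount","lever_end","push_plate","clamp","mug","bookend","bamboo_box"):
        print(t,[(np.round(x["bbox"]).tolist(),round(x["conf"],2)) for x in vision.spot_in(n,t)][:2])
s=ctrl.get_state();print(s)
E
```

```text
top [0.468 0.069 0.996] [ 0.149 -0.016 -0.989]
mount [([256.0, 176.0, 405.0, 348.0], 0.58)]
lever_end [([329.0, 266.0, 400.0, 292.0], 0.97), ([161.0, 174.0, 226.0, 244.0], 0.55)]
push_plate [([267.0, 222.0, 325.0, 329.0], 0.88), ([375.0, 153.0, 425.0, 212.0], 0.72)]
clamp [([333.0, 263.0, 402.0, 286.0], 0.74)]
mug [([378.0, 154.0, 425.0, 212.0], 0.64)]
bookend [([160.0, 174.0, 228.0, 243.0], 0.75), ([265.0, 220.0, 325.0, 327.0], 0.33)]
bamboo_box [([143.0, 296.0, 220.0, 392.0], 0.7), ([251.0, 170.0, 402.0, 345.0], 0.17)]
scene [1.098 0.278 0.715] [-0.567 -0.298 -0.768]
mount [([282.0, 187.0, 408.0, 342.0], 0.95)]
lever_end [([280.0, 194.0, 345.0, 220.0], 0.81)]
push_plate [([338.0, 187.0, 404.0, 287.0], 0.63)]
clamp [([281.0, 196.0, 344.0, 222.0], 0.66)]
mug [([202.0, 228.0, 255.0, 296.0], 0.98)]
bookend []
bamboo_box [([451.0, 190.0, 537.0, 287.0], 0.68)]
{'time': 0.8, 'joint_positions': array([ 1.28012949,  0.32094481, -0.07011854,  1.45045443,  0.02259354,
        1.37080068, -0.05694926]), 'qd': array([-5.85597154e-04, -5.82909516e-04,  2.32669390e-04, -8.24699091e-04,
       -8.63311348e-05,  7.38241449e-05, -2.29282570e-05]), 'joint_torque': array([-5.06450033e-04, -4.91048634e+01, -4.02993942e-01, -3.12758625e+01,
       -6.35498436e-02,  3.34608788e-02,  3.52092763e-05]), 'position': array([ 0.19504856, -0.62008924,  0.22264545]), 'tool_rot': array([ 3.10501135e+00,  4.76825127e-01, -3.99320891e-06]), 'ft_force': array([-0.22852754,  0.09235421,  0.28857633]), 'torque': array([-0.06216726,  0.03864128,  0.03472887]), 'grip_force': 0.0, 'grip_width': 1.0017139547615446}
```

View pics/top1.png

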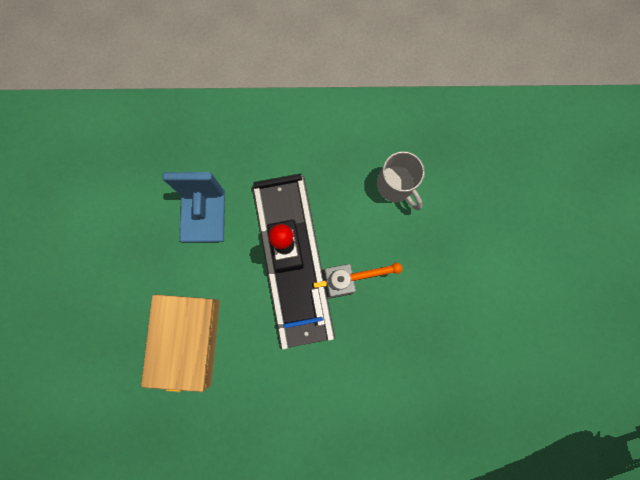

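View pics/scene1.png

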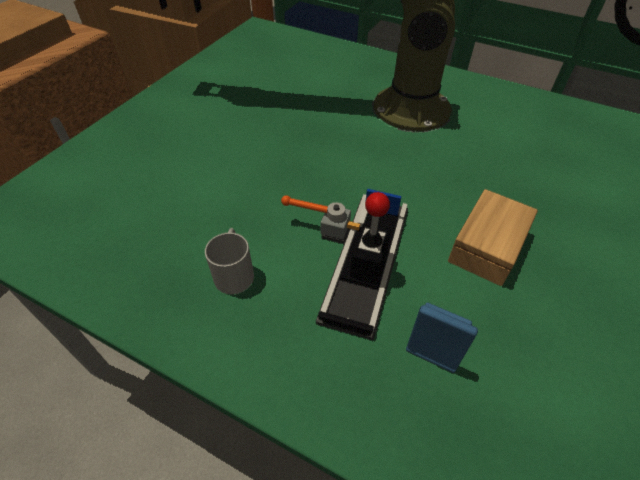

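The top view shows the lever hub at about (341,279), its ball at (398,268), the plate's upper edge from (285,327) to (323,319), and the mount's corners at (282,348), (333,340), (302,176) and (254,184). The mug is at (402,178), beyond the ball. The scene view agrees.

Run:
```python
from h import *
im=vision.get_image("top");c=im["color"].astype(int)
m=((c[:,:,2]>170)&(c[:,:,1]<130)&(c[:,:,1]>40)&(c[:,:,0]<60)).astype(np.uint8)
ys,xs=np.nonzero(m);k=xs>330;print(xs[k].min(),xs[k].max(),k.sum())
kk=k&(xs>xs[k].max()-9);bu=(xs[k].max()-4.5,ys[kk].mean());print("ball px",bu)
P=lambda u,v,z:atz(im,u,v,z).round(4)
ball=P(*bu,.062);hub=P(341,279,.075)
vx,vy,x0,y0=cv2.fitLine(np.stack([xs[k],ys[k]],1).astype(np.float32),cv2.DIST_L2,0,.01,.01).ravel();print("lever line",vx,vy)
a=P(x0-30*vx,y0-30*vy,.062);b=P(x0+30*vx,y0+30*vy,.062);d=(b-a)/np.linalg.norm(b-a);print("ball",ball,"hub",hub,"dir",d,"dist",np.linalg.norm(ball[:2]-hub[:2]))
print("yaw of mount x", np.arctan2(d[1],d[0])+np.pi/2)
for q in((282,348),(333,340)):print("near corner",P(*q,.012))
for q in((302,176),(254,184)):print("far corner",P(*q,.034))
for q in((285,327),(323,319)):print("plate",P(*q,.081))
print("mug rim",P(402,173,.092),"box",P(218,300,.075),P(206,390,.075),"bookend",P(225,240,.01))
```

```text
351 401 346
ball px (np.float64(396.5), np.float64(267.6842105263158))
lever line 0.97989696 -0.19950435
ball [ 0.5525 -0.0933  0.062 ] hub [0.5311 0.0149 0.075 ] dir [ 0.18715174 -0.98233102  0.        ] dist 0.11029596547471715
yaw of mount x 0.18826184903331655
near corner [0.4006 0.1307 0.012 ]
near corner [0.4148 0.0296 0.012 ]
far corner [0.7447 0.0877 0.034 ]
far corner [0.729  0.1853 0.034 ]
plate [0.4433 0.1207 0.081 ]
plate [0.457  0.0502 0.081 ]
mug rim [ 0.7319 -0.1055  0.092 ] box [0.4947 0.2464 0.075 ] [0.3318 0.2655 0.075 ] bookend [0.6183 0.2468 0.01  ]
```

```bash
cat >> h.py <<'E'
PV=np.array([.532,.0148]);YAW=0.175
def M(x,y): # offset in mount axes from pivot -> world xy
    c,s=np.cos(YAW),np.sin(YAW);return PV+np.array([c*x-s*y,s*x+c*y])
def go(x,y,z,ay): # tool y axis at world angle ay
    s=ctrl.get_state();Rc=R.from_rotvec(s["tool_rot"])
    yy=np.array([np.cos(ay),np.sin(ay),0]);zz=np.array([0,0,-1.]);Rt=R.from_matrix(np.stack([np.cross(yy,zz),yy,zz],1))
    t=Rc.inv().apply(np.array([x,y,z])-s["position"])*1000;w=(Rc.inv()*Rt).as_rotvec()
    print("t",t.round(1),"w",w.round(3),"F",np.round(s["ft_force"],1),"pos",s["position"].round(4),"time",s["time"])
E
python3 - <<'E'
from h import *
p=M(0,-.085);print(p)
go(*p,.16,.18)
E
```

```text
[ 0.54679919 -0.06890176]
t [ 501.  -420.2   62.5] w [ 0.     0.    -1.446] F [0.4 0.9 0.4] pos [ 0.1951 -0.6201  0.2226] time 0.85
```

Emit:
jog_arm(
  increments=[
    {"tx":35,"ty":-29,"tz":0,"wz":-0.1,"gripper":0.4},
    {"tx":70,"ty":-58,"tz":0,"wz":-0.2,"gripper":0.4},
    {"tx":100,"ty":-84,"tz":0,"wz":-0.3,"gripper":0.4},
    {"tx":133,"ty":-112,"tz":0,"wz":-0.4,"gripper":0.4},
    {"tx":166,"ty":-140,"tz":0,"wz":-0.5,"gripper":0.4},
  ],
)

```text
validation failed for argument at $.in...
```

```bash
python3 -c "
from h import *
go(.547,-.069,.16,.18)"
```

```text
t [ 501.1 -420.    62.5] w [ 0.     0.    -1.446] F [0.4 0.9 0.4] pos [ 0.1951 -0.6201  0.2226] time 0.85
```

Emit:
jog_arm(
  increments=[
    {"tx":35,"ty":-29,"tz":0,"wx":0,"wy":0,"wz":-0.1,"gripper":0.4},
    {"tx":70,"ty":-58,"tz":0,"wx":0,"wy":0,"wz":-0.2,"gripper":0.4},
    {"tx":100,"ty":-84,"tz":0,"wx":0,"wy":0,"wz":-0.3,"gripper":0.4},
    {"tx":133,"ty":-112,"tz":0,"wx":0,"wy":0,"wz":-0.4,"gripper":0.4},
    {"tx":166,"ty":-140,"tz":0,"wx":0,"wy":0,"wz":-0.5,"gripper":0.4},
  ],
)

```text
time: 1.27
position: [0.3074, -0.4424, 0.2227]
tool_rot: [2.887, 1.237, -0.0]
ft_force: [1.4, -0.7, 0.2]
grip_width: 0.704
grip_force: 0.0
```

```bash
python3 -c "
from h import *
go(.547,-.069,.16,.18)"
```

```text
t [435.6 -84.2  62.5] w [ 0.     0.001 -0.941] F [ 1.4 -0.7  0.2] pos [ 0.3074 -0.4424  0.2227] time 1.2667
```

Emit:
jog_arm(
  increments=[
    {"tx":40,"ty":-8,"tz":5,"wx":0,"wy":0,"wz":-0.1,"gripper":0.4},
    {"tx":80,"ty":-16,"tz":10,"wx":0,"wy":0,"wz":-0.2,"gripper":0.4},
    {"tx":120,"ty":-24,"tz":15,"wx":0,"wy":0,"wz":-0.3,"gripper":0.4},
    {"tx":160,"ty":-32,"tz":20,"wx":0,"wy":0,"wz":-0.4,"gripper":0.4},
    {"tx":200,"ty":-40,"tz":25,"wx":0,"wy":0,"wz":-0.5,"gripper":0.4},
  ],
)

```text
time: 1.68
position: [0.4172, -0.2706, 0.1978]
tool_rot: [2.491, 1.912, -0.0]
ft_force: [0.1, -0.8, -0.1]
grip_width: 0.419
grip_force: 0.0
```

```bash
python3 -c "
from h import *
go(.547,-.069,.16,.18)"
```

```text
t [228.3  73.2  37.6] w [ 0.001  0.001 -0.441] F [ 0.1 -0.8 -0.1] pos [ 0.4172 -0.2706  0.1978] time 1.6833
```

Emit:
jog_arm(
  increments=[
    {"tx":40,"ty":13,"tz":7,"wx":0,"wy":0,"wz":-0.1,"gripper":0.4},
    {"tx":80,"ty":26,"tz":14,"wx":0,"wy":0,"wz":-0.2,"gripper":0.4},
    {"tx":120,"ty":38,"tz":20,"wx":0,"wy":0,"wz":-0.3,"gripper":0.4},
    {"tx":155,"ty":50,"tz":26,"wx":0,"wy":0,"wz":-0.4,"gripper":0.4},
    {"tx":190,"ty":61,"tz":32,"wx":0,"wy":0,"wz":-0.44,"gripper":0.4},
  ],
)

```text
time: 2.1
position: [0.5264, -0.1028, 0.1657]
tool_rot: [2.013, 2.41, 0.001]
ft_force: [0.7, -1.6, -0.2]
grip_width: 0.403
grip_force: 0.0
```

```bash
python3 -c "
from h import *
go(.547,-.069,.125,.18)
im=vision.get_image('wrist');cv2.imwrite('pics/w1.png',im['color'])
for p in([*PV,.062],[.5525,-.0933,.062],[*M(0,-.11),.062]):print(proj(im,np.array(p)))
print([(np.round(x['bbox']).tolist(),round(x['conf'],2)) for x in vision.spot_in('wrist','lever_end')])"
```

```text
t [29.6 26.2 40.7] w [ 0.001  0.001 -0.001] F [ 0.7 -1.6 -0.2] pos [ 0.5264 -0.1028  0.1657] time 2.1
[360.77986923  86.58232185]
[357.56204332 233.39748049]
[355.88944811 233.36919658]
[([333.0, 51.0, 391.0, 244.0], 0.72)]
```

View pics/w1.png

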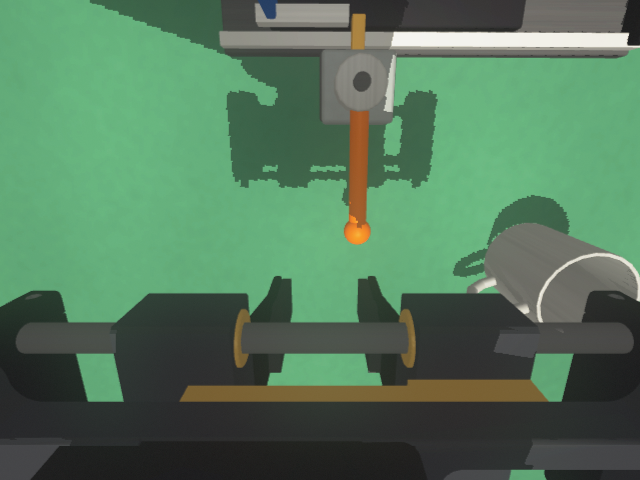

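The wrist view shows the lever from the hub at (361,80) to the ball at (357,232). This matches the projections to within a few pixels, so I'll straddle the bar.

Emit:
jog_arm(
  increments=[
    {"tx":15,"ty":13,"tz":0,"wx":0,"wy":0,"wz":0,"gripper":0.4},
    {"tx":29,"ty":26,"tz":0,"wx":0,"wy":0,"wz":0,"gripper":0.4},
    {"tx":29,"ty":26,"tz":40,"wx":0,"wy":0,"wz":0,"gripper":0.4},
    {"tx":29,"ty":26,"tz":80,"wx":0,"wy":0,"wz":0,"gripper":0.4},
    {"tx":29,"ty":26,"tz":118,"wx":0,"wy":0,"wz":0,"gripper":0.4},
  ],
)

```text
time: 2.62
position: [0.5464, -0.0724, 0.0468]
tool_rot: [2.019, 2.404, 0.001]
ft_force: [-0.3, -0.8, -0.4]
grip_width: 0.399
grip_force: 0.0
```

Emit:
jog_arm(
  increments=[
    {"tx":0,"ty":3,"tz":0,"wx":0,"wy":0,"wz":0,"gripper":0.4},
    {"tx":0,"ty":6,"tz":0,"wx":0,"wy":0,"wz":0,"gripper":0.4},
    {"tx":0,"ty":8,"tz":0,"wx":0,"wy":0,"wz":0,"gripper":0.4},
    {"tx":0,"ty":9,"tz":0,"wx":0,"wy":0,"wz":0,"gripper":0.4},
    {"tx":0,"ty":10,"tz":0,"wx":0,"wy":0,"wz":0,"gripper":0.4},
  ],
)

```text
time: 3.03
position: [0.558, -0.0706, 0.0503]
tool_rot: [2.018, 2.403, 0.003]
ft_force: [1.1, -0.9, 0.5]
grip_width: 0.398
grip_force: 0.0
```

Emit:
jog_arm(
  increments=[
    {"tx":0,"ty":1,"tz":2,"wx":0,"wy":0,"wz":0,"gripper":0.4},
    {"tx":0,"ty":1,"tz":4,"wx":0,"wy":0,"wz":0,"gripper":0.4},
    {"tx":0,"ty":2,"tz":4,"wx":0,"wy":0,"wz":0,"gripper":0.4},
    {"tx":0,"ty":2,"tz":4,"wx":0,"wy":0,"wz":0,"gripper":0.4},
    {"tx":0,"ty":2,"tz":4,"wx":0,"wy":0,"wz":0,"gripper":0.4},
  ],
)

```text
time: 3.45
position: [0.5578, -0.0699, 0.0436]
tool_rot: [2.02, 2.406, 0.0]
ft_force: [0.2, -0.1, -0.1]
grip_width: 0.401
grip_force: 0.0
```

Emit:
jog_arm(
  increments=[
    {"tx":0,"ty":1,"tz":0,"wx":0,"wy":0,"wz":0,"gripper":0.4},
    {"tx":0,"ty":2,"tz":0,"wx":0,"wy":0,"wz":0,"gripper":0.4},
    {"tx":0,"ty":3,"tz":0,"wx":0,"wy":0,"wz":0,"gripper":0.4},
    {"tx":0,"ty":3,"tz":0,"wx":0,"wy":0,"wz":0,"gripper":0.4},
    {"tx":0,"ty":3,"tz":0,"wx":0,"wy":0,"wz":0,"gripper":0.4},
  ],
)

```text
time: 3.87
position: [0.5603, -0.0695, 0.0434]
tool_rot: [-2.02, -2.406, 0.001]
ft_force: [-2.0, -1.1, 0.8]
grip_width: 0.397
grip_force: 1.2
```

Emit:
jog_arm(
  increments=[
    {"tx":0,"ty":1,"tz":0,"wx":0,"wy":0,"wz":0,"gripper":0.4},
    {"tx":0,"ty":2,"tz":0,"wx":0,"wy":0,"wz":0,"gripper":0.4},
    {"tx":0,"ty":3,"tz":0,"wx":0,"wy":0,"wz":0,"gripper":0.4},
    {"tx":0,"ty":3,"tz":0,"wx":0,"wy":0,"wz":0,"gripper":0.4},
    {"tx":0,"ty":3,"tz":0,"wx":0,"wy":0,"wz":0,"gripper":0.4},
  ],
)

```text
time: 4.28
position: [0.5638, -0.069, 0.0435]
tool_rot: [2.02, 2.406, 0.0]
ft_force: [-1.8, -0.7, 0.1]
grip_width: 0.402
grip_force: 1.0
```

Emit:
jog_arm(
  increments=[
    {"tx":0,"ty":1,"tz":0,"wx":0,"wy":0,"wz":0,"gripper":0.4},
    {"tx":0,"ty":2,"tz":0,"wx":0,"wy":0,"wz":0,"gripper":0.4},
    {"tx":0,"ty":3,"tz":0,"wx":0,"wy":0,"wz":0,"gripper":0.4},
    {"tx":0,"ty":3,"tz":0,"wx":0,"wy":0,"wz":0,"gripper":0.4},
    {"tx":0,"ty":3,"tz":0,"wx":0,"wy":0,"wz":0,"gripper":0.4},
  ],
)

```text
time: 4.7
position: [0.5667, -0.0684, 0.0435]
tool_rot: [2.02, 2.406, 0.0]
ft_force: [-1.7, -1.0, 0.2]
grip_width: 0.4
grip_force: 1.0
```

Emit:
jog_arm(
  increments=[
    {"tx":0,"ty":1,"tz":0,"wx":0,"wy":0,"wz":0,"gripper":0.4},
    {"tx":0,"ty":2,"tz":0,"wx":0,"wy":0,"wz":0,"gripper":0.4},
    {"tx":0,"ty":4,"tz":0,"wx":0,"wy":0,"wz":0,"gripper":0.4},
    {"tx":0,"ty":5,"tz":0,"wx":0,"wy":0,"wz":0,"gripper":0.4},
    {"tx":0,"ty":6,"tz":0,"wx":0,"wy":0,"wz":0,"gripper":0.4},
  ],
)

```text
time: 5.12
position: [0.5725, -0.067, 0.0435]
tool_rot: [-2.02, -2.406, -0.0]
ft_force: [-2.7, -1.1, 0.7]
grip_width: 0.401
grip_force: 1.3
```

Run:
```python
from h import *
# waypoints: finger pushing; tool centre leads bar by ~10mm gap; half turning
s=ctrl.get_state();Rc=R.from_rotvec(s["tool_rot"])
for th in(.3,.5,.7,.9,1.05,1.15):
    a=th*.5; t=th
    r=np.array([np.sin(t),-np.cos(t)])*.085; off=.011*np.array([np.cos(t),np.sin(t)])
    p=M(*(r+off)); d=Rc.inv().apply(np.array([*p,.0435])-s["position"])*1000
    print(th,d.round(1),"wz",round(-a,2),p.round(3))
print(s["position"],s["ft_force"],s["time"])
```

```text
0.3 [ 9.7  9.9 -0. ] wz -0.15 [ 0.581 -0.056]
0.5 [18.4 24.7 -0. ] wz -0.25 [ 0.594 -0.045]
0.7 [29.8 37.5 -0. ] wz -0.35 [ 0.604 -0.031]
0.9 [43.5 47.7 -0. ] wz -0.45 [ 0.612 -0.016]
1.05 [55.  53.5 -0. ] wz -0.53 [ 0.616 -0.004]
1.15 [63.  56.3 -0. ] wz -0.57 [0.617 0.005]
[ 0.57254807 -0.06704772  0.04347671] [-2.65360307 -1.1444767   0.67976823] 5.1167
```

It gives in the positive (counterclockwise) direction at about 2 N over more than 10 mm. I'll swing it loose that way.

Emit:
jog_arm(
  increments=[
    {"tx":5,"ty":5,"tz":0,"wx":0,"wy":0,"wz":-0.07,"gripper":0.4},
    {"tx":10,"ty":10,"tz":0,"wx":0,"wy":0,"wz":-0.15,"gripper":0.4},
    {"tx":14,"ty":17,"tz":0,"wx":0,"wy":0,"wz":-0.2,"gripper":0.4},
    {"tx":18,"ty":24,"tz":0,"wx":0,"wy":0,"wz":-0.25,"gripper":0.4},
    {"tx":24,"ty":31,"tz":0,"wx":0,"wy":0,"wz":-0.3,"gripper":0.4},
  ],
)

```text
time: 5.53
position: [0.5999, -0.0404, 0.0437]
tool_rot: [1.635, 2.68, -0.002]
ft_force: [0.0, -5.3, -1.0]
grip_width: 0.4
grip_force: 1.7
```

Run:
```python
from h import *
s=ctrl.get_state();Rc=R.from_rotvec(s["tool_rot"])
for th in(.7,.8,.9,1.,1.1,1.15):
    r=np.array([np.sin(th),-np.cos(th)])*.085; off=.011*np.array([np.cos(th),np.sin(th)])
    p=M(*(r+off)); d=Rc.inv().apply(np.array([*p,.0435])-s["position"])*1000
    print(th,d.round(1),"wz",round(-th/2+.3,2))
```

```text
0.7 [6.2 8.1 0.2] wz -0.05
0.8 [10.9 15.3  0.2] wz -0.1
0.9 [16.2 22.   0.2] wz -0.15
1.0 [22.2 28.   0.1] wz -0.2
1.1 [28.8 33.5  0.1] wz -0.25
1.15 [32.3 36.   0.1] wz -0.27
```

Emit:
jog_arm(
  increments=[
    {"tx":6,"ty":8,"tz":0,"wx":0,"wy":0,"wz":-0.05,"gripper":0.4},
    {"tx":11,"ty":15,"tz":0,"wx":0,"wy":0,"wz":-0.1,"gripper":0.4},
    {"tx":16,"ty":22,"tz":0,"wx":0,"wy":0,"wz":-0.15,"gripper":0.4},
    {"tx":22,"ty":28,"tz":0,"wx":0,"wy":0,"wz":-0.2,"gripper":0.4},
    {"tx":29,"ty":33,"tz":0,"wx":0,"wy":0,"wz":-0.25,"gripper":0.4},
  ],
)

```text
time: 5.95
position: [0.6174, 0.0008, 0.0441]
tool_rot: [1.288, 2.861, -0.0]
ft_force: [1.3, -4.7, -0.3]
grip_width: 0.4
grip_force: 1.9
```

Emit:
jog_arm(
  increments=[
    {"tx":2,"ty":1,"tz":0,"wx":0,"wy":0,"wz":0,"gripper":0.4},
    {"tx":4,"ty":3,"tz":0,"wx":0,"wy":0,"wz":0,"gripper":0.4},
    {"tx":4,"ty":3,"tz":0,"wx":0,"wy":0,"wz":0,"gripper":0.4},
    {"tx":4,"ty":3,"tz":0,"wx":0,"wy":0,"wz":0,"gripper":0.4},
    {"tx":4,"ty":3,"tz":0,"wx":0,"wy":0,"wz":0,"gripper":0.4},
  ],
)

```text
time: 6.37
position: [0.6172, 0.0059, 0.0444]
tool_rot: [1.291, 2.858, 0.002]
ft_force: [5.5, -3.8, -0.9]
grip_width: 0.398
grip_force: 7.2
```

Run:
```python
from h import *
s=ctrl.get_state();print(s["position"],s["ft_force"])
for n in("top","scene"):
    im=vision.get_image(n);cv2.imwrite(f"pics/{n}2.png",im["color"])
    print([(np.round(x["bbox"]).tolist(),round(x["conf"],2)) for x in vision.spot_in(n,"lever_end")][:2])
    for th in(.9,1.05,1.2):print(th,proj(im,np.array([*M(.11*np.sin(th),-.11*np.cos(th)),.062])).round())
```

```text
[0.61724798 0.00590316 0.04435921] [ 5.47010067 -3.78984406 -0.85154985]
[([328.0, 254.0, 349.0, 291.0], 0.55)]
0.9 [366. 229.]
1.05 [359. 226.]
1.2 [350. 224.]
[([327.0, 201.0, 343.0, 222.0], 0.54), ([337.0, 190.0, 400.0, 290.0], 0.31)]
0.9 [289. 233.]
1.05 [294. 238.]
1.2 [300. 243.]
```

View pics/scene2.png

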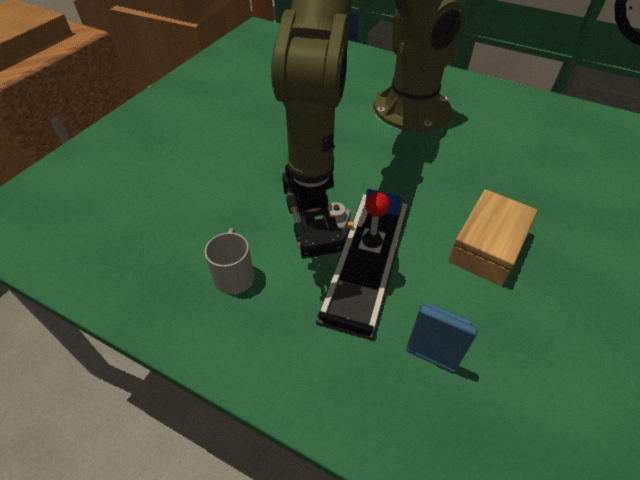

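The scene view shows the gripper at (320,235) beside the pillar with the lever swung around. Everything else is undisturbed. I'll open slightly, lift and verify.

Emit:
jog_arm(
  increments=[
    {"tx":0,"ty":0,"tz":0,"wx":0,"wy":0,"wz":0,"gripper":0.55},
    {"tx":0,"ty":0,"tz":0,"wx":0,"wy":0,"wz":0,"gripper":0.55},
    {"tx":0,"ty":0,"tz":-35,"wx":0,"wy":0,"wz":0,"gripper":0.55},
    {"tx":0,"ty":0,"tz":-75,"wx":0,"wy":0,"wz":0,"gripper":0.55},
    {"tx":0,"ty":0,"tz":-115,"wx":0,"wy":0,"wz":0,"gripper":0.55},
  ],
)

```text
time: 6.98
position: [0.6134, 0.0092, 0.159]
tool_rot: [-1.289, -2.861, -0.002]
ft_force: [1.0, -0.5, 1.3]
grip_width: 0.545
grip_force: 0.0
```

Run:
```python
from h import *
im=vision.get_image("wrist");cv2.imwrite("pics/w2.png",im["color"])
for th in(.9,1.05,1.2):print(th,proj(im,np.array([*M(.11*np.sin(th),-.11*np.cos(th)),.062])).round())
p=M(-.068-.012,.085);print(p)   # plate est: mount x -.128 rel centre => -.068 rel pivot
go(*p,.22,YAW+np.pi/2);go(*p,.22,YAW-np.pi/2)
```

```text
0.9 [301. 293.]
1.05 [319. 286.]
1.2 [336. 276.]
[0.43842269 0.0845731 ]
t [174.8 -85.  -53.2] w [ 0.005  0.011 -1.021] F [3.6 1.  6. ] pos [0.6185 0.0101 0.1687] time 7.0333
t [174.8 -85.  -53.2] w [ 0.013 -0.006  2.12 ] F [3.6 1.  6. ] pos [0.6185 0.0101 0.1687] time 7.0333
```

View pics/w2.png

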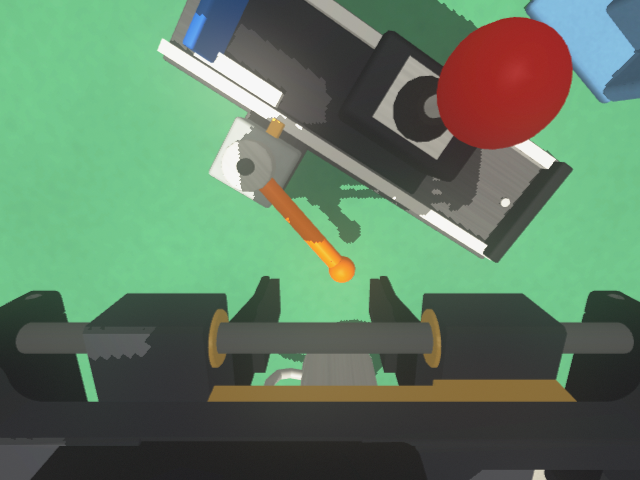

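The wrist view shows the lever swung to about 1.2 rad, with the ball at (342,269) and the bolt drawn back. I'll go to the push plate over the top.

Emit:
jog_arm(
  increments=[
    {"tx":0,"ty":0,"tz":-40,"wx":0,"wy":0,"wz":0,"gripper":0},
    {"tx":20,"ty":-10,"tz":-80,"wx":0,"wy":0,"wz":-0.1,"gripper":0},
    {"tx":55,"ty":-28,"tz":-80,"wx":0,"wy":0,"wz":-0.2,"gripper":0},
    {"tx":90,"ty":-45,"tz":-80,"wx":0,"wy":0,"wz":-0.3,"gripper":0},
    {"tx":125,"ty":-62,"tz":-80,"wx":0,"wy":0,"wz":-0.4,"gripper":0},
  ],
)

```text
time: 7.45
position: [0.4841, 0.0625, 0.2385]
tool_rot: [0.688, 3.065, 0.003]
ft_force: [-0.1, -0.2, 1.8]
grip_width: 0.255
grip_force: 0.0
```

Run:
```python
from h import *
f=np.array([.446,.085]);p=f-.022*np.array([np.cos(YAW),np.sin(YAW)])
go(*p,.12,YAW+np.pi/2)
```

```text
t [ 62.   -8.9 118.5] w [ 0.002  0.    -0.616] F [-0.1 -0.2  1.8] pos [0.4841 0.0625 0.2385] time 7.45
```

Emit:
jog_arm(
  increments=[
    {"tx":25,"ty":-4,"tz":10,"wx":0,"wy":0,"wz":-0.12,"gripper":0},
    {"tx":50,"ty":-7,"tz":20,"wx":0,"wy":0,"wz":-0.24,"gripper":0},
    {"tx":62,"ty":-9,"tz":40,"wx":0,"wy":0,"wz":-0.36,"gripper":0},
    {"tx":62,"ty":-9,"tz":75,"wx":0,"wy":0,"wz":-0.48,"gripper":0},
    {"tx":62,"ty":-9,"tz":110,"wx":0,"wy":0,"wz":-0.6,"gripper":0},
  ],
)

```text
time: 7.87
position: [0.4258, 0.0796, 0.1284]
tool_rot: [-0.249, 3.127, -0.004]
ft_force: [0.8, -0.5, -0.2]
grip_width: 0.007
grip_force: 0.0
```

Run:
```python
from h import *
f=np.array([.446,.085]);p=f-.022*np.array([np.cos(YAW),np.sin(YAW)])
go(*p,.046,YAW+np.pi/2)
im=vision.get_image("wrist");cv2.imwrite("pics/w3.png",im["color"])
g=np.array([-np.sin(YAW),np.cos(YAW)])
for k in(-.037,.037):print(proj(im,np.array([*(f+k*g),.081])).round())
print(proj(im,np.array([*p,.046])).round())
```

```text
t [ 1.6  2.  82.4] w [-0.003  0.004 -0.016] F [ 0.8 -0.5 -0.2] pos [0.4258 0.0796 0.1284] time 7.8667
[273. 293.]
[382. 291.]
[327. 245.]
```

View pics/w3.png

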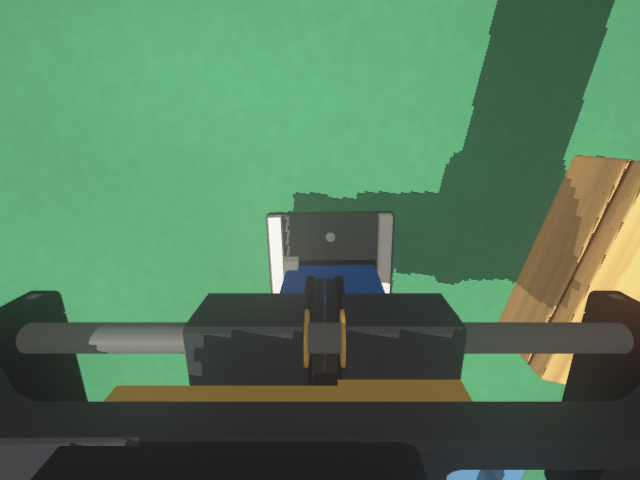

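The wrist view shows the blue plate's face at (280–380, 265–292), where I predicted it. I can descend behind it.

Emit:
jog_arm(
  increments=[
    {"tx":1,"ty":1,"tz":20,"wx":0,"wy":0,"wz":-0.016,"gripper":0},
    {"tx":1,"ty":2,"tz":45,"wx":0,"wy":0,"wz":-0.016,"gripper":0},
    {"tx":1,"ty":2,"tz":70,"wx":0,"wy":0,"wz":-0.016,"gripper":0},
    {"tx":1,"ty":2,"tz":82,"wx":0,"wy":0,"wz":-0.016,"gripper":0},
    {"tx":1,"ty":2,"tz":82,"wx":0,"wy":0,"wz":-0.016,"gripper":0},
  ],
)

```text
time: 8.33
position: [0.4219, 0.0813, 0.0447]
tool_rot: [0.262, -3.125, -0.004]
ft_force: [-1.3, -0.1, -0.4]
grip_width: 0.004
grip_force: 0.0
```

Emit:
jog_arm(
  increments=[
    {"tx":-3,"ty":0,"tz":0,"wx":0,"wy":0,"wz":0,"gripper":0},
    {"tx":-6,"ty":0,"tz":0,"wx":0,"wy":0,"wz":0,"gripper":0},
    {"tx":-9,"ty":0,"tz":0,"wx":0,"wy":0,"wz":0,"gripper":0},
    {"tx":-12,"ty":0,"tz":0,"wx":0,"wy":0,"wz":0,"gripper":0},
    {"tx":-15,"ty":0,"tz":0,"wx":0,"wy":0,"wz":0,"gripper":0},
  ],
)

```text
time: 8.75
position: [0.4392, 0.0831, 0.0472]
tool_rot: [0.265, -3.13, 0.001]
ft_force: [-3.1, -0.3, 2.0]
grip_width: 0.003
grip_force: 1.5
```

Emit:
jog_arm(
  increments=[
    {"tx":-6,"ty":0,"tz":0,"wx":0,"wy":0,"wz":0,"gripper":0},
    {"tx":-12,"ty":0,"tz":0,"wx":0,"wy":0,"wz":0,"gripper":0},
    {"tx":-18,"ty":0,"tz":0,"wx":0,"wy":0,"wz":0,"gripper":0},
    {"tx":-24,"ty":0,"tz":0,"wx":0,"wy":0,"wz":0,"gripper":0},
    {"tx":-30,"ty":0,"tz":0,"wx":0,"wy":0,"wz":0,"gripper":0},
  ],
)

```text
time: 9.17
position: [0.4691, 0.0883, 0.0464]
tool_rot: [0.265, -3.13, -0.0]
ft_force: [-4.7, -0.6, 2.4]
grip_width: 0.002
grip_force: 1.7
```

Emit:
jog_arm(
  increments=[
    {"tx":-6,"ty":0,"tz":0,"wx":0,"wy":0,"wz":0,"gripper":0},
    {"tx":-12,"ty":0,"tz":0,"wx":0,"wy":0,"wz":0,"gripper":0},
    {"tx":-18,"ty":0,"tz":0,"wx":0,"wy":0,"wz":0,"gripper":0},
    {"tx":-24,"ty":0,"tz":0,"wx":0,"wy":0,"wz":0,"gripper":0},
    {"tx":-30,"ty":0,"tz":0,"wx":0,"wy":0,"wz":0,"gripper":0},
  ],
)

```text
time: 9.58
position: [0.4986, 0.0935, 0.0464]
tool_rot: [0.266, -3.13, -0.0]
ft_force: [-3.8, 0.3, 2.5]
grip_width: 0.005
grip_force: 1.7
```

Sliding freely. About 22 mm left, so I'll slow down.

Emit:
jog_arm(
  increments=[
    {"tx":-3,"ty":0,"tz":0,"wx":0,"wy":0,"wz":0,"gripper":0},
    {"tx":-6,"ty":0,"tz":0,"wx":0,"wy":0,"wz":0,"gripper":0},
    {"tx":-9,"ty":0,"tz":0,"wx":0,"wy":0,"wz":0,"gripper":0},
    {"tx":-12,"ty":0,"tz":0,"wx":0,"wy":0,"wz":0,"gripper":0},
    {"tx":-15,"ty":0,"tz":0,"wx":0,"wy":0,"wz":0,"gripper":0},
  ],
)

```text
time: 10.0
position: [0.513, 0.096, 0.0465]
tool_rot: [0.266, -3.13, -0.0]
ft_force: [-3.8, 1.4, 1.1]
grip_width: 0.005
grip_force: 1.5
```

Emit:
jog_arm(
  increments=[
    {"tx":-1,"ty":0,"tz":0,"wx":0,"wy":0,"wz":0,"gripper":0},
    {"tx":-2,"ty":0,"tz":0,"wx":0,"wy":0,"wz":0,"gripper":0},
    {"tx":-3,"ty":0,"tz":0,"wx":0,"wy":0,"wz":0,"gripper":0},
    {"tx":-4,"ty":0,"tz":0,"wx":0,"wy":0,"wz":0,"gripper":0},
    {"tx":-4,"ty":0,"tz":0,"wx":0,"wy":0,"wz":0,"gripper":0},
  ],
)

```text
time: 10.42
position: [0.5171, 0.0966, 0.0465]
tool_rot: [-0.266, 3.13, 0.0]
ft_force: [-2.3, 0.9, 0.6]
grip_width: 0.006
grip_force: 0.9
```

Emit:
jog_arm(
  increments=[
    {"tx":-1,"ty":0,"tz":0,"wx":0,"wy":0,"wz":0,"gripper":0},
    {"tx":-2,"ty":0,"tz":0,"wx":0,"wy":0,"wz":0,"gripper":0},
    {"tx":-3,"ty":0,"tz":0,"wx":0,"wy":0,"wz":0,"gripper":0},
    {"tx":-4,"ty":0,"tz":0,"wx":0,"wy":0,"wz":0,"gripper":0},
    {"tx":-4,"ty":0,"tz":0,"wx":0,"wy":0,"wz":0,"gripper":0},
  ],
)

```text
time: 10.83
position: [0.5206, 0.0972, 0.0465]
tool_rot: [0.266, -3.13, 0.0]
ft_force: [-4.2, 0.8, 1.1]
grip_width: 0.009
grip_force: 1.7
```

Emit:
jog_arm(
  increments=[
    {"tx":-1,"ty":0,"tz":0,"wx":0,"wy":0,"wz":0,"gripper":0},
    {"tx":-2,"ty":0,"tz":0,"wx":0,"wy":0,"wz":0,"gripper":0},
    {"tx":-2,"ty":0,"tz":0,"wx":0,"wy":0,"wz":0,"gripper":0},
    {"tx":-2,"ty":0,"tz":0,"wx":0,"wy":0,"wz":0,"gripper":0},
    {"tx":-2,"ty":0,"tz":0,"wx":0,"wy":0,"wz":0,"gripper":0},
  ],
)

```text
time: 11.25
position: [0.5206, 0.0971, 0.0463]
tool_rot: [0.265, -3.126, 0.002]
ft_force: [-9.1, -0.2, 6.0]
grip_width: 0.006
grip_force: 4.7
```

The sled is at its stop: it no longer advances and the force is rising. I'll retract, lift and move to the lever.

Emit:
jog_arm(
  increments=[
    {"tx":8,"ty":0,"tz":0,"wx":0,"wy":0,"wz":0,"gripper":0},
    {"tx":18,"ty":0,"tz":0,"wx":0,"wy":0,"wz":0,"gripper":0},
    {"tx":25,"ty":0,"tz":-35,"wx":0,"wy":0,"wz":0,"gripper":0},
    {"tx":25,"ty":0,"tz":-75,"wx":0,"wy":0,"wz":0,"gripper":0},
    {"tx":25,"ty":0,"tz":-115,"wx":0,"wy":0,"wz":0,"gripper":0},
  ],
)

```text
time: 11.67
position: [0.4971, 0.0928, 0.1623]
tool_rot: [0.266, -3.13, 0.001]
ft_force: [1.8, -0.6, 0.3]
grip_width: 0.003
grip_force: 0.0
```

Run:
```python
from h import *
im=vision.get_image("top");cv2.imwrite("pics/top3.png",im["color"])
print([proj(im,np.array([*M(.11*np.sin(t),-.11*np.cos(t)),.062])).round().tolist() for t in(1.1,1.2,1.3)])
go(*M(.09,-.0),.17,YAW)
```

```text
[[356.0, 225.0], [350.0, 224.0], [345.0, 223.0]]
t [-105.6  -82.8    2.4] w [0.007 0.012 1.566] F [4.1 1.6 4.8] pos [0.5025 0.0942 0.1708] time 11.7167
```

View pics/top3.png

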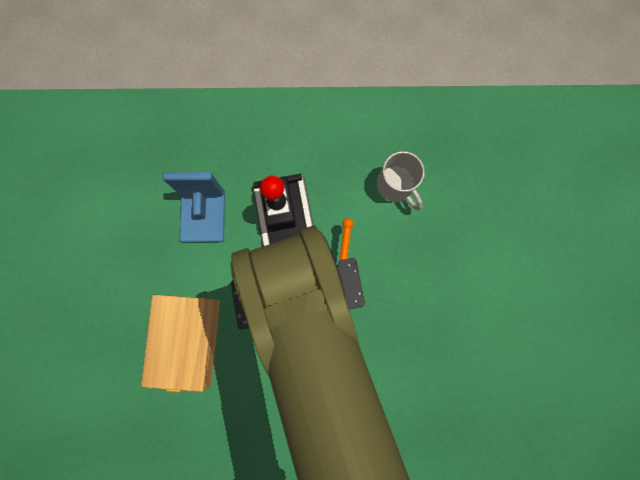

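The top view shows the sled fully forward with the red ball at (272,188), the lever ball at (348,224), about 1.25 rad, and the bystanders unmoved. I'll swing round to the far side of the lever.

Emit:
jog_arm(
  increments=[
    {"tx":0,"ty":-25,"tz":-10,"wx":0,"wy":0,"wz":0.12,"gripper":0},
    {"tx":-20,"ty":-45,"tz":-20,"wx":0,"wy":0,"wz":0.24,"gripper":0},
    {"tx":-45,"ty":-65,"tz":-20,"wx":0,"wy":0,"wz":0.36,"gripper":0},
    {"tx":-75,"ty":-83,"tz":-20,"wx":0,"wy":0,"wz":0.48,"gripper":0},
    {"tx":-105,"ty":-83,"tz":-20,"wx":0,"wy":0,"wz":0.6,"gripper":0},
  ],
)

```text
time: 12.13
position: [0.6181, 0.022, 0.1816]
tool_rot: [0.693, 3.061, -0.007]
ft_force: [-0.2, -0.7, 0.5]
grip_width: 0.004
grip_force: 0.0
```

Emit:
jog_arm(
  increments=[
    {"tx":0,"ty":0,"tz":0,"wx":0,"wy":0,"wz":0.12,"gripper":0},
    {"tx":0,"ty":0,"tz":0,"wx":0,"wy":0,"wz":0.24,"gripper":0},
    {"tx":0,"ty":0,"tz":0,"wx":0,"wy":0,"wz":0.36,"gripper":0},
    {"tx":0,"ty":0,"tz":0,"wx":0,"wy":0,"wz":0.48,"gripper":0},
    {"tx":0,"ty":0,"tz":0,"wx":0,"wy":0,"wz":0.6,"gripper":0},
  ],
)

```text
time: 12.55
position: [0.616, 0.0287, 0.1816]
tool_rot: [1.556, 2.727, 0.001]
ft_force: [0.6, -0.6, -1.2]
grip_width: 0.007
grip_force: 0.0
```

Run:
```python
from h import *
go(*M(.09,-.0),.12,YAW)
```

```text
t [-0.8  4.8 61.6] w [0.002 0.001 0.359] F [ 0.6 -0.6 -1.2] pos [0.616  0.0287 0.1816] time 12.55
```

Emit:
jog_arm(
  increments=[
    {"tx":0,"ty":2,"tz":15,"wx":0,"wy":0,"wz":0.12,"gripper":0},
    {"tx":0,"ty":5,"tz":30,"wx":0,"wy":0,"wz":0.24,"gripper":0},
    {"tx":0,"ty":5,"tz":50,"wx":0,"wy":0,"wz":0.36,"gripper":0},
    {"tx":0,"ty":5,"tz":60,"wx":0,"wy":0,"wz":0.36,"gripper":0},
    {"tx":0,"ty":5,"tz":60,"wx":0,"wy":0,"wz":0.36,"gripper":0},
  ],
)

```text
time: 12.97
position: [0.6182, 0.031, 0.119]
tool_rot: [-2.008, -2.413, 0.004]
ft_force: [-0.4, -0.6, 0.5]
grip_width: 0.007
grip_force: 0.0
```

Run:
```python
from h import *
go(*M(.09,-.0),.046,YAW)
im=vision.get_image("wrist");cv2.imwrite("pics/w4.png",im["color"])
print(proj(im,np.array([*M(.09,0),.046])).round())
```

```text
t [-0.9  2.6 73. ] w [-0.004  0.     0.008] F [-0.4 -0.6  0.5] pos [0.6182 0.031  0.119 ] time 12.9667
[328. 252.]
```

View pics/w4.png

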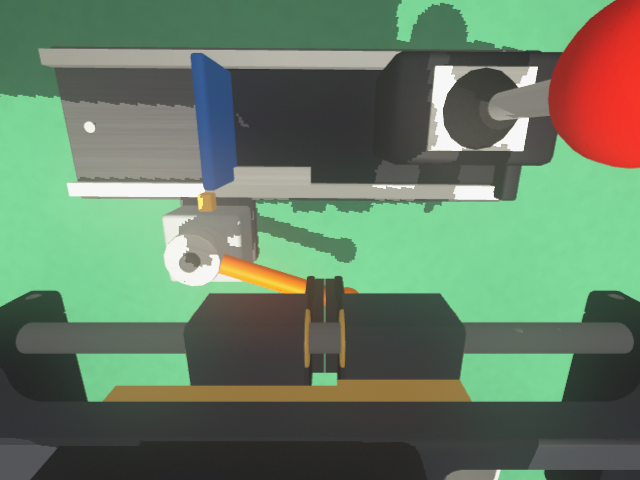

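Run:
```python
from h import *
im=vision.get_image("wrist")
def mt(q):
    d=q[:2]-PV;c,s=np.cos(YAW),np.sin(YAW);return np.array([c*d[0]+s*d[1],-s*d[0]+c*d[1]])*1000
a,b=[mt(atz(im,u,v,.062)) for u,v in((225,265),(305,288))];print(a,b,"th",np.pi/2+np.arctan2(*(b-a)[::-1]))
d=(b-a)/np.linalg.norm(b-a);print("rail",mt(atz(im,330,198,.012)),mt(atz(im,330,198,.026)))
for y in(0,4,8):
    v=np.array([90,y])-a;print(y,"dist to bar axis",d[0]*v[1]-d[1]*v[0])
```

```text
[19.51947506 -4.89216701] [ 75.14667562 -21.91697556] th 1.273796650856087
rail [92.92187926 34.00791676] [92.68652846 36.47387508]
0 dist to bar axis 25.304288466244774
4 dist to bar axis 29.12916384321342
8 dist to bar axis 32.95403922018206
```

The wrist view shows the lever at about 1.27 rad, with its bar running from (225,265) to (305,288). The descent spot between bar and rail is clear, and I'll move it 5 mm toward the rail.

Emit:
jog_arm(
  increments=[
    {"tx":5,"ty":2,"tz":0,"wx":0,"wy":0,"wz":0,"gripper":0},
    {"tx":5,"ty":2,"tz":20,"wx":0,"wy":0,"wz":0,"gripper":0},
    {"tx":5,"ty":2,"tz":45,"wx":0,"wy":0,"wz":0,"gripper":0},
    {"tx":5,"ty":2,"tz":65,"wx":0,"wy":0,"wz":0,"gripper":0},
    {"tx":5,"ty":2,"tz":73,"wx":0,"wy":0,"wz":0,"gripper":0},
  ],
)

```text
time: 13.48
position: [0.6201, 0.0371, 0.0469]
tool_rot: [-2.01, -2.412, 0.002]
ft_force: [-1.4, 0.6, -0.3]
grip_width: 0.006
grip_force: 0.0
```

```bash
cat > wp.py <<'E'
from h import *
import sys
s=ctrl.get_state();Rc=R.from_rotvec(s["tool_rot"])
print(s["position"].round(4),s["ft_force"].round(1),s["time"])
for th in map(float,sys.argv[1:]):
    c,n=np.cos(th),np.sin(th);h=.007+.015*c+.0095*n
    p=M(.085*n+h*c,-.085*c+h*n);print(th,(Rc.inv().apply(np.array([*p,.046])-s["position"])*1000).round(1))
E
python3 wp.py 1.2 1.1 1 .9 .8 .7 .6 .5
```

```text
[0.6201 0.0371 0.0469] [-1.4  0.6 -0.3] 13.4833
1.2 [-17.6  -3.8   0.9]
1.1 [-25.3  -4.9   0.9]
1.0 [-33.1  -6.8   0.9]
0.9 [-40.8  -9.5   0.9]
0.8 [-48.4 -13.1   0.9]
0.7 [-55.7 -17.4   0.9]
0.6 [-62.7 -22.6   0.9]
0.5 [-69.2 -28.6   0.9]
```

Emit:
jog_arm(
  increments=[
    {"tx":-7,"ty":-2,"tz":0,"wx":0,"wy":0,"wz":0,"gripper":0},
    {"tx":-14,"ty":-3,"tz":0,"wx":0,"wy":0,"wz":0,"gripper":0},
    {"tx":-20,"ty":-4,"tz":0,"wx":0,"wy":0,"wz":0,"gripper":0},
    {"tx":-26,"ty":-5,"tz":0,"wx":0,"wy":0,"wz":0,"gripper":0},
    {"tx":-33,"ty":-7,"tz":0,"wx":0,"wy":0,"wz":0,"gripper":0},
  ],
)

```text
time: 13.9
position: [0.6209, 0.0037, 0.0499]
tool_rot: [2.012, 2.412, 0.003]
ft_force: [-1.3, 2.7, 0.1]
grip_width: 0.006
grip_force: 1.3
```

```bash
python3 wp.py 1 .9 .8 .7 .6 .5
```

```text
[0.6209 0.0037 0.0499] [-1.3  2.7  0.1] 13.9
1.0 [-0.1 -1.6  3.9]
0.9 [-7.8 -4.3  3.9]
0.8 [-15.4  -7.8   3.9]
0.7 [-22.7 -12.1   3.9]
0.6 [-29.7 -17.3   3.9]
0.5 [-36.2 -23.3   3.9]
```

Emit:
jog_arm(
  increments=[
    {"tx":-7,"ty":-4,"tz":1,"wx":0,"wy":0,"wz":0,"gripper":0},
    {"tx":-14,"ty":-7,"tz":3,"wx":0,"wy":0,"wz":0,"gripper":0},
    {"tx":-21,"ty":-11,"tz":3,"wx":0,"wy":0,"wz":0,"gripper":0},
    {"tx":-28,"ty":-16,"tz":3,"wx":0,"wy":0,"wz":0,"gripper":0},
    {"tx":-35,"ty":-22,"tz":3,"wx":0,"wy":0,"wz":0,"gripper":0},
  ],
)

```text
time: 14.32
position: [0.6043, -0.0358, 0.0454]
tool_rot: [-2.013, -2.412, -0.0]
ft_force: [0.9, 3.4, 0.0]
grip_width: 0.003
grip_force: 1.2
```

```bash
python3 wp.py .5 .4 .3 .2 .1 0
```

```text
[ 0.6043 -0.0358  0.0454] [0.9 3.4 0. ] 14.3167
0.5 [-0.3  0.1 -0.6]
0.4 [-6.3 -6.7 -0.6]
0.3 [-11.6 -14.2  -0.6]
0.2 [-16.1 -22.4  -0.6]
0.1 [-19.7 -31.2  -0.6]
0.0 [-22.4 -40.5  -0.6]
```

Emit:
jog_arm(
  increments=[
    {"tx":-4,"ty":-4,"tz":0,"wx":0,"wy":0,"wz":0,"gripper":0},
    {"tx":-8,"ty":-9,"tz":0,"wx":0,"wy":0,"wz":0,"gripper":0},
    {"tx":-12,"ty":-15,"tz":0,"wx":0,"wy":0,"wz":0,"gripper":0},
    {"tx":-15,"ty":-20,"tz":0,"wx":0,"wy":0,"wz":0,"gripper":0},
    {"tx":-17,"ty":-25,"tz":0,"wx":0,"wy":0,"wz":0,"gripper":0},
  ],
)

```text
time: 14.73
position: [0.5827, -0.0569, 0.0456]
tool_rot: [2.013, 2.412, -0.0]
ft_force: [1.6, 2.7, -0.1]
grip_width: 0.009
grip_force: 1.1
```

Emit:
jog_arm(
  increments=[
    {"tx":-1,"ty":-2,"tz":0,"wx":0,"wy":0,"wz":0,"gripper":0},
    {"tx":-2,"ty":-4,"tz":0,"wx":0,"wy":0,"wz":0,"gripper":0},
    {"tx":-3,"ty":-6,"tz":0,"wx":0,"wy":0,"wz":0,"gripper":0},
    {"tx":-3,"ty":-8,"tz":0,"wx":0,"wy":0,"wz":0,"gripper":0},
    {"tx":-4,"ty":-9,"tz":0,"wx":0,"wy":0,"wz":0,"gripper":0},
  ],
)

```text
time: 15.15
position: [0.5749, -0.0618, 0.0456]
tool_rot: [2.012, 2.412, -0.0]
ft_force: [1.9, 2.0, 0.2]
grip_width: 0.007
grip_force: 1.0
```

```bash
python3 wp.py .1 0
```

```text
[ 0.5749 -0.0618  0.0456] [1.9 2.  0.2] 15.15
0.1 [ 0.6  2.3 -0.4]
0.0 [-2.  -6.9 -0.4]
```

Near 0.07–0.1 rad by estimate. I'll go on in small steps to the dead stop.

Emit:
jog_arm(
  increments=[
    {"tx":0,"ty":-1,"tz":0,"wx":0,"wy":0,"wz":0,"gripper":0},
    {"tx":0,"ty":-2,"tz":0,"wx":0,"wy":0,"wz":0,"gripper":0},
    {"tx":-1,"ty":-3,"tz":0,"wx":0,"wy":0,"wz":0,"gripper":0},
    {"tx":-1,"ty":-4,"tz":0,"wx":0,"wy":0,"wz":0,"gripper":0},
    {"tx":-1,"ty":-4,"tz":0,"wx":0,"wy":0,"wz":0,"gripper":0},
  ],
)

```text
time: 15.57
position: [0.5711, -0.0637, 0.0456]
tool_rot: [2.013, 2.412, -0.0]
ft_force: [1.5, 2.0, -0.0]
grip_width: 0.004
grip_force: 0.8
```

Emit:
jog_arm(
  increments=[
    {"tx":0,"ty":-1,"tz":0,"wx":0,"wy":0,"wz":0,"gripper":0},
    {"tx":0,"ty":-2,"tz":0,"wx":0,"wy":0,"wz":0,"gripper":0},
    {"tx":0,"ty":-3,"tz":0,"wx":0,"wy":0,"wz":0,"gripper":0},
    {"tx":0,"ty":-4,"tz":0,"wx":0,"wy":0,"wz":0,"gripper":0},
    {"tx":0,"ty":-4,"tz":0,"wx":0,"wy":0,"wz":0,"gripper":0},
  ],
)

```text
time: 15.98
position: [0.5671, -0.0649, 0.0456]
tool_rot: [2.013, 2.411, -0.001]
ft_force: [1.6, -0.8, -0.4]
grip_width: 0.005
grip_force: 0.8
```

Emit:
jog_arm(
  increments=[
    {"tx":0,"ty":-1,"tz":0,"wx":0,"wy":0,"wz":0,"gripper":0},
    {"tx":0,"ty":-2,"tz":0,"wx":0,"wy":0,"wz":0,"gripper":0},
    {"tx":0,"ty":-3,"tz":0,"wx":0,"wy":0,"wz":0,"gripper":0},
    {"tx":0,"ty":-3,"tz":0,"wx":0,"wy":0,"wz":0,"gripper":0},
    {"tx":0,"ty":-3,"tz":0,"wx":0,"wy":0,"wz":0,"gripper":0},
  ],
)

```text
time: 16.4
position: [0.5641, -0.065, 0.0455]
tool_rot: [-2.013, -2.412, 0.001]
ft_force: [2.4, -1.3, 0.4]
grip_width: 0.005
grip_force: 0.8
```

Emit:
jog_arm(
  increments=[
    {"tx":0,"ty":-1,"tz":0,"wx":0,"wy":0,"wz":0,"gripper":0},
    {"tx":0,"ty":-2,"tz":0,"wx":0,"wy":0,"wz":0,"gripper":0},
    {"tx":0,"ty":-2,"tz":0,"wx":0,"wy":0,"wz":0,"gripper":0},
    {"tx":0,"ty":-2,"tz":0,"wx":0,"wy":0,"wz":0,"gripper":0},
    {"tx":0,"ty":-2,"tz":0,"wx":0,"wy":0,"wz":0,"gripper":0},
  ],
)

```text
time: 16.82
position: [0.5622, -0.0651, 0.0455]
tool_rot: [-2.013, -2.412, 0.0]
ft_force: [1.9, -0.7, 1.0]
grip_width: 0.004
grip_force: 0.9
```

Emit:
jog_arm(
  increments=[
    {"tx":0,"ty":-1,"tz":0,"wx":0,"wy":0,"wz":0,"gripper":0},
    {"tx":0,"ty":-2,"tz":0,"wx":0,"wy":0,"wz":0,"gripper":0},
    {"tx":0,"ty":-2,"tz":0,"wx":0,"wy":0,"wz":0,"gripper":0},
    {"tx":0,"ty":-2,"tz":0,"wx":0,"wy":0,"wz":0,"gripper":0},
    {"tx":0,"ty":-2,"tz":0,"wx":0,"wy":0,"wz":0,"gripper":0},
  ],
)

```text
time: 17.23
position: [0.5603, -0.0655, 0.0455]
tool_rot: [-2.013, -2.412, 0.0]
ft_force: [2.7, -1.0, 0.4]
grip_width: 0.005
grip_force: 1.1
```

Emit:
jog_arm(
  increments=[
    {"tx":0,"ty":-1,"tz":0,"wx":0,"wy":0,"wz":0,"gripper":0},
    {"tx":0,"ty":-2,"tz":0,"wx":0,"wy":0,"wz":0,"gripper":0},
    {"tx":0,"ty":-2,"tz":0,"wx":0,"wy":0,"wz":0,"gripper":0},
    {"tx":0,"ty":-2,"tz":0,"wx":0,"wy":0,"wz":0,"gripper":0},
    {"tx":0,"ty":-2,"tz":0,"wx":0,"wy":0,"wz":0,"gripper":0},
  ],
)

```text
time: 17.65
position: [0.5586, -0.0659, 0.0456]
tool_rot: [2.012, 2.412, 0.0]
ft_force: [3.6, -1.4, -1.0]
grip_width: 0.005
grip_force: 1.9
```

Emit:
jog_arm(
  increments=[
    {"tx":0,"ty":-1,"tz":0,"wx":0,"wy":0,"wz":0,"gripper":0},
    {"tx":0,"ty":-2,"tz":0,"wx":0,"wy":0,"wz":0,"gripper":0},
    {"tx":0,"ty":-2,"tz":0,"wx":0,"wy":0,"wz":0,"gripper":0},
    {"tx":0,"ty":-2,"tz":0,"wx":0,"wy":0,"wz":0,"gripper":0},
    {"tx":0,"ty":-2,"tz":0,"wx":0,"wy":0,"wz":0,"gripper":0},
  ],
)

```text
time: 18.07
position: [0.5575, -0.0662, 0.0457]
tool_rot: [2.012, 2.411, 0.003]
ft_force: [6.5, -1.0, -3.2]
grip_width: 0.009
grip_force: 3.1
```

Run:
```python
from h import *
for n in("top","scene","wrist"):
    im=vision.get_image(n);c=im["color"].astype(int)
    m=((c[:,:,2]>150)&(c[:,:,1]<140)&(c[:,:,1]>30)&(c[:,:,0]<70)&(c[:,:,2]>1.5*c[:,:,1])).astype(np.uint8)
    b=proj(im,np.array([*M(0,-.11),.062]));q=np.argwhere(m)
    k=q[np.abs(q-b[::-1]).max(1)<12];print(n,"pred tight ball",b.round(1),"orange near",len(k),k.mean(0)[::-1].round(1) if len(k) else None)
    if n=="scene":cv2.imwrite("pics/s4.png",im["color"])
```

```text
top pred tight ball [396.6 268.4] orange near 0 None
scene pred tight ball [285.1 199.3] orange near 0 None
wrist pred tight ball [301.8 357.8] orange near 0 None
```

Force is rising and motion is stalling, so this is the dead stop. I'll back off, lift and check.

Emit:
jog_arm(
  increments=[
    {"tx":0,"ty":8,"tz":0,"wx":0,"wy":0,"wz":0,"gripper":0},
    {"tx":0,"ty":25,"tz":0,"wx":0,"wy":0,"wz":0,"gripper":0},
    {"tx":0,"ty":25,"tz":-35,"wx":0,"wy":0,"wz":0,"gripper":0},
    {"tx":-20,"ty":25,"tz":-70,"wx":0,"wy":0,"wz":0,"gripper":0},
    {"tx":-55,"ty":10,"tz":-100,"wx":0,"wy":0,"wz":0,"gripper":0},
  ],
)

```text
time: 18.63
position: [0.5786, -0.1078, 0.143]
tool_rot: [-2.001, -2.418, -0.005]
ft_force: [1.1, -1.3, 0.6]
grip_width: 0.003
grip_force: 0.0
```

Run:
```python
from h import *
im=vision.get_image("wrist");cv2.imwrite("pics/w5.png",im["color"])
for th in(-.2,0,.2):print(th,proj(im,np.array([*M(.11*np.sin(th),-.11*np.cos(th)),.062])).round())
print("hub",proj(im,np.array([*PV,.062])).round(), "plate if home",proj(im,np.array([*M(-.068+.085,.085),.081])).round())
print(ctrl.get_state()["position"])
```

```text
-0.2 [262. 220.]
0 [291. 223.]
0.2 [321. 221.]
hub [289.  58.] plate if home [ 315. -132.]
[ 0.57875435 -0.1207487   0.14793948]
```

View pics/w5.png

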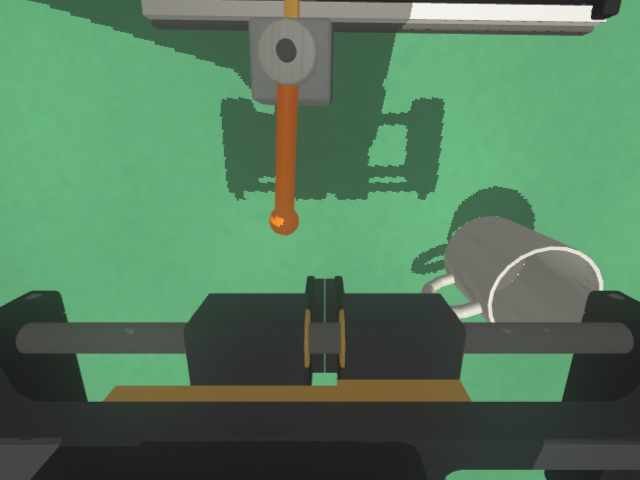

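The wrist view shows the lever straight from the hub at (287,50) to the ball at (284,221), about 0 rad and tight. The gripper is clear. I'll rise a little, settle and hand in.

Emit:
jog_arm(
  increments=[
    {"tx":-5,"ty":0,"tz":-15,"wx":0,"wy":0,"wz":0,"gripper":0},
    {"tx":-10,"ty":0,"tz":-30,"wx":0,"wy":0,"wz":0,"gripper":0},
    {"tx":-10,"ty":0,"tz":-40,"wx":0,"wy":0,"wz":0,"gripper":0},
    {"tx":-10,"ty":0,"tz":-40,"wx":0,"wy":0,"wz":0,"gripper":0},
    {"tx":-10,"ty":0,"tz":-40,"wx":0,"wy":0,"wz":0,"gripper":0},
  ],
)

```text
time: 19.1
position: [0.5788, -0.1224, 0.181]
tool_rot: [-2.011, -2.412, 0.001]
ft_force: [-0.9, 0.7, -0.8]
grip_width: 0.004
grip_force: 0.0
```

```bash
python3 -c "
from h import *
print(ctrl.close_job())"
```

```text
the job is handed in; nothing more can be done
None
```

I handed the job in at 19 s: the lever gave counterclockwise, the sled is pushed home against its stop, the lever is back at about 0 rad, and I saw no bystander moved (no verdict was returned).

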